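# Put the stain-treatment kit back in its trays

### The arm

A 7-joint arm with a two-finger parallel gripper is mounted at the origin on the work surface. World frame = base frame: x ahead of the robot, y to its left, z up, the work surface at z = 0. Lengths are in m, angles in rad, forces in N, time in s.
With the tool pointing down it reaches from about 0.4 to 0.925 m from the base axis. Payload 4.1 kg.
Tool frame: the origin (TCP) lies midway between the tips of the shut fingers; the grasp point (between the pads) lies 19 mm behind it (hold_point_z is the distance from the TCP to the grasp point, in m); z points along the fingers, y is the line along which they close (so a half turn about z gives the same grasp; the last joint's range is limited). The gripper opens to 85 mm and grips with 20 to 120 N. Pads are 22 mm wide; open, the fingers measure 114 mm over their backs; the gripper's body (76 mm by 85 mm) begins 54 mm behind the grasp point. The pads swing forward as they close: fully open they stand 13 mm farther back than shut.
Start: joints at [-1.297, 0.398, 0.045, 1.537, -0.019, 1.207, -0.051], TCP at [0.237, 0.605, 0.231] pointing down, gripper open.
Joint ranges: [-2.82, 2.82], [-0.49, 2.23], [-1.37, 1.46], [0, 2.46], [-1.36, 4.5], [0.23, 2], [-2.94, 2.94]. Speed limits (rad/s): [2.57, 2.57, 3.14, 3.14, 3.14, 3.14, 3.14].

### API

Orientations are given as a unit quaternion [w, x, y, z].
In Python, from bench import get_obs, grab_frame, camera_model, job_done, hold_point_z gives the robot as it stands. The module is installed in compiled form; this text tells all that it offers.
- The arm moves only by the tool step_arm, never from a script. Its argument "deltas" is a list of rows, each a list of 3 entries, a list of its own where there are three numbers: the finger opening in mm, from 0 to 85.4, then the shift along the tool's x, y, z in mm, then the turn about the tool's z in degrees. A call has 1 to 20 rows; each row is the pose to reach, as a shift and turn from the pose commanded when the call began, along the tool's axes at that moment; what a row does not reach only later rows make up. A row lasts 1/10 s, in which the tool goes at most 50 mm and 8.59 degrees, less where a joint would pass 70% of its speed; a pose out of reach is approached as far as the arm can. A call with a gripper value outside its range is refused whole. The fingers move at their own pace and stop on an object; "force" is the grip in N (left out, the last holds). Time passes only in rows, so rows that repeat a pose let the fingers close. It gives the time, the measured TCP pose, the force, the opening and the grip force at its end, in the units of the state.
- get_obs(): the state, without advancing time (a new reading comes with each control period).
- grab_frame(name): name is "scene" or "top" or "wrist"; returns the picture (400x640x3 uint8, red, green, blue); there is no depth.
- camera_model(name): a dict with "vfov" (degrees; the focal length in pixels is half the picture's height over the tangent of half this angle, whatever the lens; pixels are square), "cx", "cy" (the principal point, pixels), "distortion" ([k1, k2, p1, p2, k3] as OpenCV has them; the pictures are not rectified), "rvec" (rotation vector, rad) and "tvec" (3), from world to camera coordinates, as OpenCV has them; the wrist camera has in their place "T_tool_cam" (4x4, takes a point from camera to tool coordinates, whose origin is the TCP and whose axes are the flange's). Camera axes: x right, y down, z forward; pixel columns grow to the right and rows downward; lengths in m; the calibration is good to about 2 mm. A picture is of the moment at which its call begins: read the wrist's pose just before it. camera_model takes no time and is no camera call.
- job_done(): hands the job in; it is judged then, once.
The state is a dict: "clock": time; "joints": joint angles; "joint_velocities": joint speeds; "joint_torque": joint torques, N m; "tool_pos": TCP position; "orientation": TCP orientation; "wrist_force": force on the tool from outside, world axes, zero at the start; "ft_torque": the same for the moment, N m; "finger_gap": finger opening in m; "finger_force": force on a finger pad.
Only numpy, scipy, OpenCV 4.12 (cv2) and the standard library are available. Lean on these libraries where they do the work, as an engineer would, in place of code of your own. Each camera call takes 0.05 s, during which the arm holds its last target. There are 200 camera calls.

### The job

Tidy the stain-treatment corner of the laundry counter: stand the round tub in the large round tray, the slim bottle in the small round tray, the square tin in the square tray and the brush, bristles down, lengthwise in the long tray. Each must end up upright and flat on its tray's floor inside the rim, let go and at rest; leave the counter bell and the red pail where they stand.

Things in the scene. Friction and masses are not known exactly. Their poses are not given: they have to be found in the camera images.
- tub: round white plastic tub with a screw lid, standing, 60 mm across, 80 mm tall, about 0.3 kg; its straight body can be gripped across at 40 mm up. Origin: centre of its underside; z up.
- bottle: slim round white plastic bottle, standing, 38 mm across, straight-sided up to 68 mm, then a shoulder and a narrow grey cap up to 95 mm, about 0.15 kg; grip its straight body at 50 mm up or a little higher. Origin: centre of its underside; z up.
- tin: square metal tin, standing, 50 x 50 mm (x, y) and 56 mm tall, with a round grey screw cap 28 mm across in the middle of its top, up to 66 mm, about 0.25 kg; can be gripped across two facing sides at 40 mm up. Origin: centre of its underside; x and y square to its sides, z up.
- brush: hand brush lying bristles down: wooden back 100 mm long (x) and 38 mm wide (y), from 24 to 48 mm above the counter, over a rigid 90 x 32 mm block of black bristles 26 mm deep, about 0.12 kg; grip the back across its width. Alike both ways round. Origin: centre of its underside; z up.
- large_round_tray: shallow round tray for the tub, 76 mm across inside the rim, 84 mm outside, fixed to the counter; grey steel rim, dark floor. Floor 4 mm above the counter, rim 4 mm thick with its top 12 mm above the counter. Origin: centre of its underside, on the counter; z up.
- small_round_tray: shallow round tray for the bottle, 54 mm across inside the rim, 62 mm outside, fixed to the counter; grey steel rim, dark floor. Floor 4 mm above the counter, rim 4 mm thick with its top 12 mm above the counter. Origin: centre of its underside, on the counter; z up.
- square_tray: shallow square tray for the tin, 66 x 66 mm inside the rim, 74 x 74 mm outside, x and y square to its sides, fixed to the counter; grey steel rim, dark floor. Floor 4 mm above the counter, rim 4 mm thick with its top 12 mm above the counter. Origin: centre of its underside, on the counter; z up.
- long_tray: shallow oblong tray for the brush, 108 mm (x) by 50 mm (y) inside the rim, 116 x 58 mm outside, fixed to the counter; grey steel rim, dark floor. Floor 4 mm above the counter, rim 4 mm thick with its top 12 mm above the counter. Origin: centre of its underside, on the counter; z up.
- bell: steel counter bell on a black foot, 84 mm across, 55 mm tall, loose; to be left alone. Origin: centre of its underside.
- pail: open red plastic pail, 150 mm across the rim, 130 mm tall, loose; to be left alone. Origin: centre of its underside.
Things that resemble listed ones, but are neither listed nor needed, are in the scene too. Leave any blue or yellow look-alike of the tin alone.

How it is judged:
By the outcome, as a careful person would: the job done as asked, in the order asked, and still so for the second after the job is handed in, with the robot touching nothing.
It also fails if it takes over 128 s, if anything falls off the work surface, if the arm or the gripper's body presses on something with over 40 N, if the wrist force passes 120 N, or if a joint passes its speed limit or range.

## Working session

There is one attempt and no reset: what is moved stays moved. The work goes in short steps, Python scripts to look and compute and a tool call to move; the robot and the scene stay as the last step left them, time stands still between calls to the robot, and variables do not carry over. Pictures are saved under pics/ and viewed, at most 14 in all, crops included, and the job is handed in when it is done.

Besides the shell and the picture viewer there is one more tool, called after "Call:" by a JSON object that holds its "fn" and its "kwargs". step_arm: Moves the arm, as the interface text tells. Its arguments: {"type":"object","properties":{"deltas":{"type":"array"},"force":{"type":"number"}},"required":["deltas"]}

```bash
mkdir -p pics
python3 - <<'E'
from bench import *
import cv2
for n in ("top","scene"):
    cv2.imwrite(f"pics/{n}0.png",grab_frame(n)[:,:,::-1]); m=camera_model(n); print(n,m)
print(camera_model("wrist")); o=get_obs(); print({k:o[k] for k in("clock","tool_pos","orientation","finger_gap","wrist_force")},hold_point_z)
E
```

```text
top {'vfov': 48.243497992908985, 'cx': 322.7242862041252, 'cy': 196.1284062515899, 'distortion': array([-0.10650723,  0.        ,  0.        ,  0.        ,  0.        ]), 'rvec': array([ 2.13190296, -2.14216191,  0.16966084]), 'tvec': array([-0.01403828,  0.47461036,  1.56742618])}
scene {'vfov': 54.67018532860521, 'cx': 323.3270737178777, 'cy': 208.20505600111548, 'distortion': array([-0.02509195,  0.        ,  0.        ,  0.        ,  0.        ]), 'rvec': array([ 0.68059453,  2.74554889, -0.92809612]), 'tvec': array([ 0.4184609 , -0.12470508,  1.40783607])}
{'vfov': 58.137237718900714, 'cx': 319.3397390805653, 'cy': 199.17662149611547, 'distortion': array([-0.07251694,  0.        ,  0.        ,  0.        ,  0.        ]), 'T_tool_cam': array([[-4.87655695e-04, -9.55596200e-01, -2.94678917e-01,
         7.50437338e-02],
       [ 9.99999881e-01, -4.71328028e-04, -1.26430368e-04,
        -4.36017230e-04],
       [-1.80740536e-05, -2.94678943e-01,  9.55596317e-01,
        -1.42165615e-01],
       [ 0.00000000e+00,  0.00000000e+00,  0.00000000e+00,
         1.00000000e+00]])}
{'clock': 0.1, 'tool_pos': array([0.23651737, 0.60483581, 0.23035937]), 'orientation': array([-9.79956680e-05,  1.85278690e-01,  9.82685615e-01, -8.82908086e-04]), 'finger_gap': 0.08541018340436246, 'wrist_force': array([ 0.31516167, -0.49567381, -0.01873735])} 0.0187
```

View pics/top0.png

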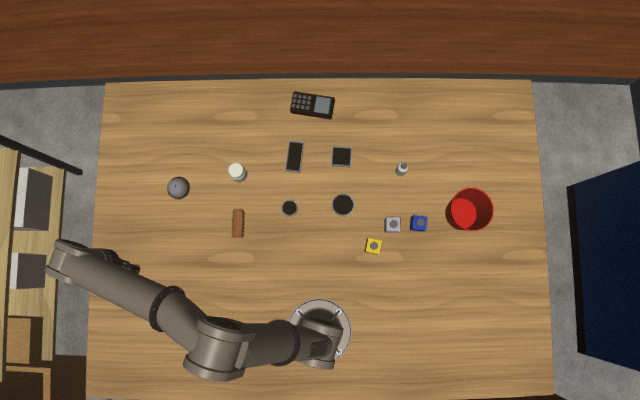

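View pics/scene0.png

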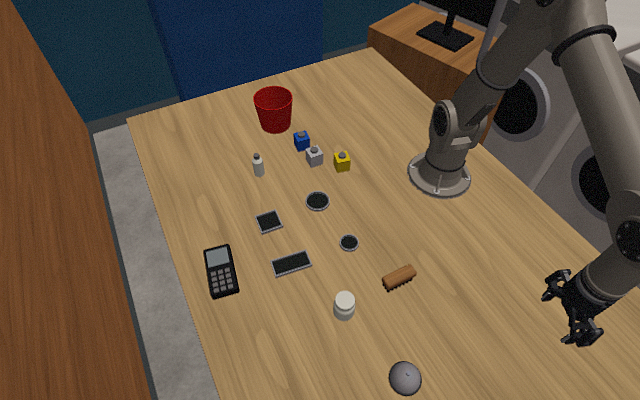

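Run:
```python
import cv2
im=cv2.imread("pics/top0.png")
cv2.imwrite("pics/a.png",cv2.resize(im[135:245,220:360],None,fx=5.5,fy=5.4,interpolation=cv2.INTER_CUBIC))
cv2.imwrite("pics/b.png",cv2.resize(im[150:260,320:440],None,fx=5,fy=5,interpolation=cv2.INTER_CUBIC))
```

```text
(no output)
```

View pics/a.png

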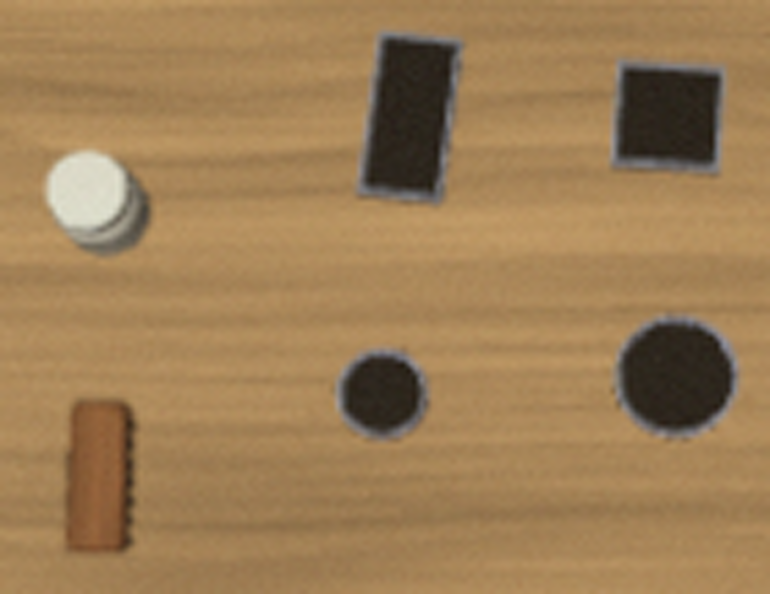

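View pics/b.png

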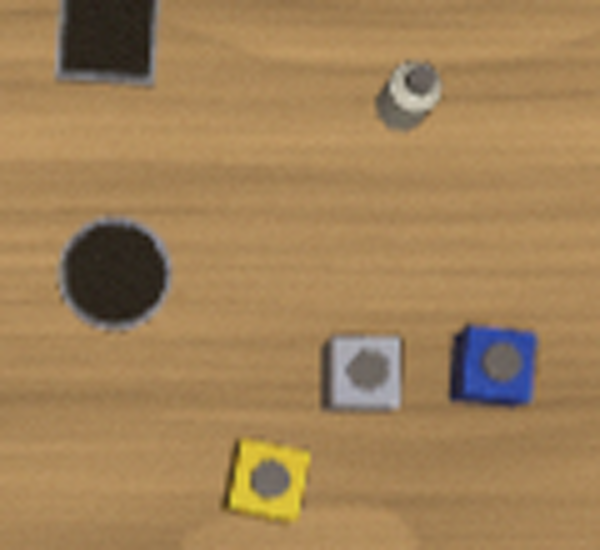

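```bash
cat > h.py <<'E'
import numpy as np, cv2
from bench import *
from scipy.spatial.transform import Rotation as R
def K(m):
    f=200/np.tan(np.radians(m["vfov"]/2)); return np.array([[f,0,m["cx"]],[0,f,m["cy"]],[0,0,1.]])
def ext(n,obs=None):
    m=camera_model(n)
    if n=="wrist":
        o=obs or get_obs(); q=o["orientation"]; T=np.eye(4)
        T[:3,:3]=R.from_quat([q[1],q[2],q[3],q[0]]).as_matrix(); T[:3,3]=o["tool_pos"]
        W=np.linalg.inv(T@m["T_tool_cam"]); return m,W[:3,:3],W[:3,3]
    return m,cv2.Rodrigues(m["rvec"])[0],m["tvec"]
def ray(n,px,z,obs=None):
    m,Rm,t=ext(n,obs); px=np.array(px,float).reshape(-1,1,2)
    d=cv2.undistortPoints(px,K(m),m["distortion"])[:,0]
    d=np.c_[d,np.ones(len(d))]@Rm; c=-Rm.T@t
    return (c+d*((z-c[2])/d[:,2])[:,None])[:,:2]
def proj(n,P,obs=None):
    m,Rm,t=ext(n,obs)
    return cv2.projectPoints(np.array(P,float).reshape(-1,1,3),cv2.Rodrigues(Rm)[0],np.array(t),K(m),m["distortion"])[0][:,0]
def tool(obs,xy):  # world offset -> tool mm
    q=obs["orientation"]; Rm=R.from_quat([q[1],q[2],q[3],q[0]]).as_matrix()
    return Rm
E
python3 - <<'E'
from h import *
A=lambda p:[(220+(u+.5)/5.5-.5,135+(v+.5)/5.4-.5) for u,v in p]
B=lambda p:[(320+(u+.5)/5-.5,150+(v+.5)/5-.5) for u,v in p]
np.set_printoptions(precision=4,suppress=True)
def rect(n,px,z):
    P=ray("top",px,z); c=P.mean(0); e=P[1]-P[0]+P[2]-P[3]; g=P[3]-P[0]+P[2]-P[1]
    print(n,c,"edge01",np.linalg.norm(e)/2,np.degrees(np.arctan2(e[1],e[0])),"edge03",np.linalg.norm(g)/2,np.degrees(np.arctan2(g[1],g[0]))); return c
sc={}
for n,f,p,z in [("tub",A,(87,190),.08),("small",A,(382,394),.012),("large",A,(677,376),.012),("bottle",B,(422,78),.095),("tincap",B,(368,370),.066)]:
    c=ray("top",f([p]),z)[0]; print(n,c,"scene px",proj("scene",[[*c,z]])[0])
for n,f,p,z in [("brush",A,[(73,402),(127,402),(123,551),(67,551)],.048),("long",A,[(380,33),(461,40),(440,202),(358,194)],.012),("square",A,[(618,60),(724,67),(719,172),(611,165)],.012),
 ("tin",B,[(330,337),(402,338),(401,409),(327,409)],.056),("yellow",B,[(240,440),(310,452),(298,520),(230,508)],.056),("blue",B,[(465,327),(537,333),(530,404),(457,398)],.056)]:
    c=rect(n,f(p),z); print("   scene px",proj("scene",[[*c,z]])[0])
E
```

```text
tub [0.5641 0.2932] scene px [345.6562 298.9495]
small [0.4372 0.1066] scene px [349.7005 241.2623]
large [ 0.4485 -0.0889] scene px [317.7128 199.5109]
bottle [ 0.5741 -0.3028] scene px [256.3902 154.4969]
tincap [ 0.3712 -0.263 ] scene px [314.3609 148.7581]
brush [0.3785 0.2877] edge01 0.03584465999322006 -90.13446764711752 edge03 0.09850015317145643 179.45397509283225
   scene px [400.2127 273.7531]
long [0.6294 0.0893] edge01 0.05540589332039922 -95.86441568756179 edge03 0.11507789802671012 173.1364759069791
   scene px [291.8282 261.997 ]
square [ 0.6292 -0.085 ] edge01 0.07235628071832527 -94.17721397832491 edge03 0.07445347786526967 176.19788645419817
   scene px [269.0773 220.37  ]
tin [ 0.37   -0.2624] edge01 0.051750331205673225 -90.79309581215159 edge03 0.050691836347235245 176.8218333892922
   scene px [314.7684 150.7706]
yellow [ 0.2954 -0.1933] edge01 0.04903860436444245 -100.26689148304628 edge03 0.04821896170463096 169.637314380245
   scene px [342.2227 156.0781]
blue [ 0.3748 -0.3567] edge01 0.051838968369364746 -95.15438664992467 edge03 0.05089895037135761 171.87534172165948
   scene px [302.0673 135.4681]
```

```bash
cat >> h.py <<'E'
def go(x,y,z,yaw=None,o=None):
    o=o or get_obs(); q=o["orientation"]; Rm=R.from_quat([q[1],q[2],q[3],q[0]]).as_matrix()
    d=Rm.T@(np.array([x,y,z])-o["tool_pos"])*1000; a=np.degrees(np.arctan2(Rm[1,1],Rm[0,1])); t=0
    if yaw is not None: t=(a-yaw+90)%180-90
    print("shift",d.round(1),"turn %.1f"%t,"yaw now %.1f"%a,"tcp",o["tool_pos"].round(4),"clock %.1f"%o["clock"])
E
python3 -c "
from h import *
go(.564,.293,.2)"
```

```text
shift [-418.5 -171.1   30.7] turn 0.0 yaw now 68.6 tcp [0.2365 0.6048 0.2304] clock 0.1
```

Call:
{"fn": "step_arm", "kwargs": {"deltas": [[85,[-20,-8,0],0],[85,[-60,-25,0],0],[85,[-100,-41,0],0],[85,[-140,-57,0],0],[85,[-180,-74,5],0],[85,[-220,-90,10],0],[85,[-260,-106,15],0],[85,[-300,-123,20],0],[85,[-340,-139,25],0],[85,[-380,-155,30],0],[85,[-410,-167,30],0],[85,[-418,-171,31],0],[85,[-418,-171,31],0],[85,[-418,-171,31],0]]}}

```text
clock: 1.5
tool_pos: [0.5624, 0.2956, 0.2]
orientation: [-0.001, 0.184, 0.983, 0.0]
wrist_force: [-0.0, 0.6, -1.0]
finger_gap: 0.0852
finger_force: 0.0
```

Run:
```python
from h import *
o=get_obs(); im=grab_frame("wrist"); cv2.imwrite("pics/w1.png",im[:,:,::-1])
print(proj("wrist",[[.5641,.2932,.08],[.5641,.2932,.0]],o)); go(.564,.293,.018,o=o)
```

```text
[[317.72678819 195.31746321]
 [318.04303797 172.07423152]]
shift [ -2.8  -1.9 182. ] turn 0.0 yaw now 68.8 tcp [0.5624 0.2956 0.2   ] clock 1.5
```

View pics/w1.png

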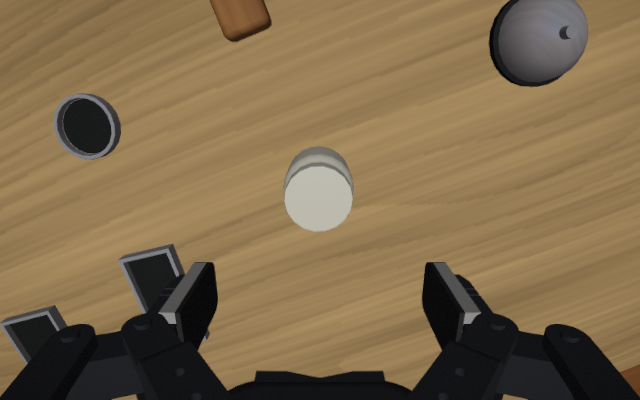

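The tub's lid is centred at about (318, 198), within 2 mm of the top-view estimate; descend and grip.

Call:
{"fn": "step_arm", "kwargs": {"deltas": [[85,[-4,-2,30],0],[85,[-4,-2,65],0],[85,[-4,-2,100],0],[85,[-4,-2,130],0],[85,[-4,-2,155],0],[85,[-4,-2,172],0],[85,[-4,-2,180],0],[85,[-4,-2,182],0],[56,[-4,-2,182],0],[50,[-4,-2,182],0],[50,[-4,-2,182],0],[50,[-4,-2,182],0],[50,[-4,-2,182],0],[50,[-4,-2,182],0],[50,[-4,-2,182],0],[50,[-4,-2,182],0]], "force": 50}}

```text
clock: 3.15
tool_pos: [0.5679, 0.2917, 0.0201]
orientation: [0.001, 0.185, 0.983, 0.001]
wrist_force: [0.7, 0.9, 5.7]
finger_gap: 0.0583
finger_force: 55.4
```

```bash
python3 -c "
from h import *
go(.4485,-.0889,.023)"
```

```text
shift [ -27.3 -398.    -4.1] turn 0.0 yaw now 68.7 tcp [0.5679 0.2917 0.0201] clock 3.1
```

Call:
{"fn": "step_arm", "kwargs": {"deltas": [[50,[0,0,-5],0],[50,[0,0,-20],0],[50,[0,0,-45],0],[50,[0,0,-70],0],[50,[-2,-15,-90],0],[50,[-4,-40,-100],0],[50,[-6,-75,-100],0],[50,[-8,-115,-100],0],[50,[-10,-155,-100],0],[50,[-13,-195,-100],0],[50,[-16,-235,-100],0],[50,[-19,-275,-100],0],[50,[-22,-315,-100],0],[50,[-24,-350,-100],0],[50,[-26,-378,-100],0],[50,[-27,-393,-100],0],[50,[-27,-398,-100],0],[50,[-27,-398,-100],0],[50,[-27,-398,-100],0]]}}

```text
clock: 5.05
tool_pos: [0.4474, -0.0888, 0.1185]
orientation: [0.0, 0.185, 0.983, 0.0]
wrist_force: [0.9, 0.2, -3.4]
finger_gap: 0.0581
finger_force: 54.7
```

Run:
```python
from h import *
o=get_obs(); im=grab_frame("wrist"); cv2.imwrite("pics/w2.png",im[:,:,::-1])
print(proj("wrist",[[.4485,-.0889,.012],[.629,-.085,.012],[.3712,-.263,.066]],o)); go(.4485,-.0889,.023,o=o); print(o["finger_gap"],o["finger_force"])
```

```text
[[320.26602963 198.47026291]
 [398.7920227  379.71031027]
 [  8.19804525 210.82345158]]
shift [-1.1  0.2 95.5] turn 0.0 yaw now 68.7 tcp [ 0.4474 -0.0888  0.1185] clock 5.0
0.05809836303852111 54.730018372647464
```

View pics/w2.png

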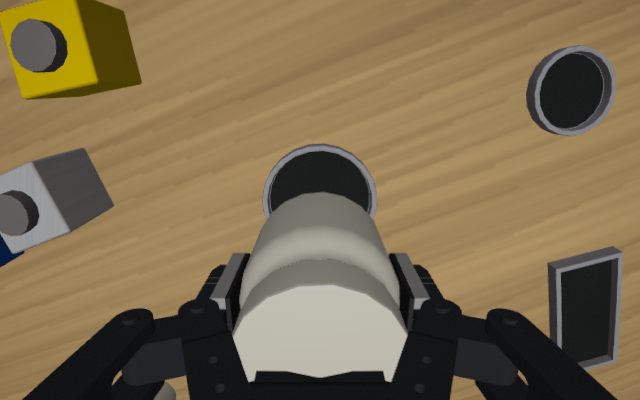

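The large tray shows centred at (320, 198) as predicted, and the tub hangs straight; lower it.

Call:
{"fn": "step_arm", "kwargs": {"deltas": [[50,[-1,0,15],0],[50,[-1,0,35],0],[50,[-1,0,55],0],[50,[-1,0,72],0],[50,[-1,0,83],0],[50,[-1,0,88],0],[50,[-1,0,91],0],[50,[-1,0,93],0],[50,[-1,0,93.5],0],[50,[-1,0,93.5],0]]}}

```text
clock: 6.1
tool_pos: [0.4483, -0.0903, 0.0252]
orientation: [0.0, 0.185, 0.983, 0.0]
wrist_force: [-0.2, -0.1, -3.6]
finger_gap: 0.0582
finger_force: 54.7
```

Not in contact yet (still carrying the weight); ease down 1.5 mm, then release.

Call:
{"fn": "step_arm", "kwargs": {"deltas": [[50,[0,0,0.5],0],[50,[0,0,1],0],[50,[0,0,1.5],0],[50,[0,0,1.5],0]]}}

```text
clock: 6.5
tool_pos: [0.4482, -0.0903, 0.0241]
orientation: [0.0, 0.185, 0.983, 0.0]
wrist_force: [-2.1, 0.3, 5.5]
finger_gap: 0.0581
finger_force: 55.7
```

Call:
{"fn": "step_arm", "kwargs": {"deltas": [[64,[0,0,0],0],[70,[0,0,0],0],[76,[0,0,0],0],[82,[0,0,0],0],[82,[0,0,0],0],[82,[0,0,-15],0],[82,[0,0,-45],0],[82,[0,0,-85],0],[82,[0,0,-125],0],[82,[0,0,-165],0],[82,[0,0,-176],0],[82,[0,0,-176],0]]}}

```text
clock: 7.7
tool_pos: [0.4492, -0.0904, 0.201]
orientation: [0.002, 0.185, 0.983, 0.001]
wrist_force: [0.9, 0.2, -0.4]
finger_gap: 0.0822
finger_force: 0.0
```

Run:
```python
from h import *
go(.5741,-.3028,.2)
```

```text
shift [-193.6 -152.4    1.4] turn 0.0 yaw now 68.7 tcp [ 0.4492 -0.0904  0.201 ] clock 7.7
```

Call:
{"fn": "step_arm", "kwargs": {"deltas": [[70,[-15,-12,0],0],[70,[-45,-36,0],0],[70,[-80,-63,0],0],[70,[-115,-91,0],0],[70,[-150,-118,0],0],[70,[-180,-142,0],0],[70,[-194,-152,0],0],[70,[-194,-152,0],0],[70,[-194,-152,0],0],[70,[-194,-152,0],0]]}}

```text
clock: 8.7
tool_pos: [0.5725, -0.3008, 0.198]
orientation: [-0.001, 0.185, 0.983, 0.001]
wrist_force: [-0.0, 0.5, 0.1]
finger_gap: 0.0699
finger_force: 0.0
```

Run:
```python
from h import *
o=get_obs(); im=grab_frame("wrist"); cv2.imwrite("pics/w3.png",im[:,:,::-1])
print(proj("wrist",[[.5741,-.3028,.095],[.3712,-.263,.066]],o)); go(.5741,-.3028,.0315,o=o)
```

```text
[[ 318.04036654  201.82475258]
 [ 262.83087987 -102.79055768]]
shift [ -2.7  -1.5 166.5] turn 0.0 yaw now 68.7 tcp [ 0.5725 -0.3008  0.198 ] clock 8.7
```

View pics/w3.png

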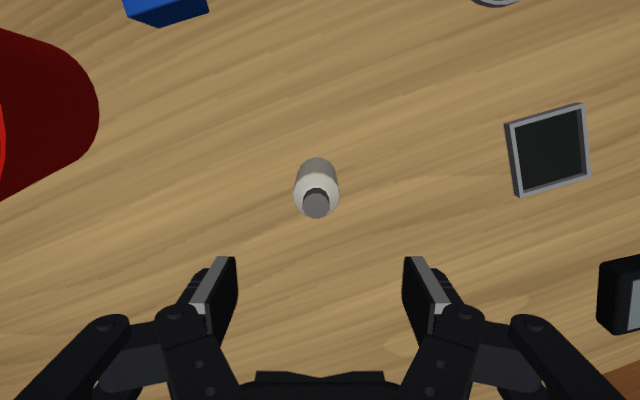

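The bottle's cap is at (316, 204), again within 2 mm; descend and grip.

Call:
{"fn": "step_arm", "kwargs": {"deltas": [[70,[-4,-2,25],0],[70,[-4,-2,60],0],[70,[-4,-2,95],0],[70,[-4,-2,125],0],[70,[-4,-2,148],0],[70,[-4,-2,160],0],[70,[-4,-2,165],0],[70,[-4,-2,165],0],[45,[-4,-2,165],0],[30,[-4,-2,165],0],[30,[-4,-2,165],0],[30,[-4,-2,165],0],[30,[-4,-2,165],0],[30,[-4,-2,165],0],[30,[-4,-2,165],0],[30,[-4,-2,165],0],[30,[-4,-2,165],0]], "force": 40}}

```text
clock: 10.45
tool_pos: [0.5772, -0.3062, 0.0358]
orientation: [0.001, 0.185, 0.983, -0.0]
wrist_force: [0.4, 0.8, 5.3]
finger_gap: 0.0371
finger_force: 40.1
```

```bash
python3 -c "
from h import *
go(.4372,.1066,.036)"
```

```text
shift [280.7 333.5  -0.7] turn 0.0 yaw now 68.6 tcp [ 0.5772 -0.3062  0.0358] clock 10.4
```

Call:
{"fn": "step_arm", "kwargs": {"deltas": [[30,[0,0,-5],0],[30,[0,0,-25],0],[30,[0,0,-55],0],[30,[0,0,-90],0],[30,[10,12,-115],0],[30,[30,36,-120],0],[30,[56,67,-120],0],[30,[84,100,-120],0],[30,[112,133,-120],0],[30,[140,166,-120],0],[30,[168,200,-120],0],[30,[196,233,-120],0],[30,[224,266,-120],0],[30,[250,297,-120],0],[30,[270,321,-120],0],[30,[281,333,-120],0],[30,[281,333,-120],0],[30,[281,333,-120],0],[30,[281,333,-120],0]]}}

```text
clock: 12.35
tool_pos: [0.4361, 0.1051, 0.1543]
orientation: [0.0, 0.186, 0.982, -0.0]
wrist_force: [0.2, 0.2, -1.3]
finger_gap: 0.0366
finger_force: 40.3
```

Run:
```python
from h import *
o=get_obs(); im=grab_frame("wrist"); cv2.imwrite("pics/w4.png",im[:,:,::-1])
print(proj("wrist",[[.4372,.1066,.012],[.629,.0893,.012],[.4485,-.0889,.084]],o)); go(.4372,.1066,.04,o=o)
```

```text
[[322.15413292 184.8438948 ]
 [376.67646895 366.26561327]
 [ 77.74837368 320.44429936]]
shift [ -0.4   1.8 114.3] turn 0.0 yaw now 68.5 tcp [0.4361 0.1051 0.1543] clock 12.3
```

View pics/w4.png

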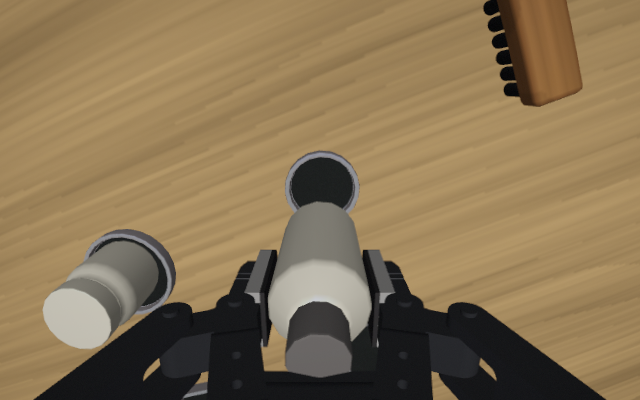

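The small tray is centred at (322, 186), as predicted, and the tub stands in its tray at lower left; lower the bottle.

Call:
{"fn": "step_arm", "kwargs": {"deltas": [[30,[0,2,15],0],[30,[0,2,40],0],[30,[0,2,65],0],[30,[0,2,87],0],[30,[0,2,100],0],[30,[0,2,107],0],[30,[0,2,111],0],[30,[0,2,112],0],[30,[0,2,113],0],[30,[0,2,113.5],0],[30,[0,2,113.5],0]]}}

```text
clock: 13.5
tool_pos: [0.4369, 0.1087, 0.0412]
orientation: [0.0, 0.185, 0.983, 0.0]
wrist_force: [0.8, -0.2, -2.1]
finger_gap: 0.0371
finger_force: 40.3
```

Call:
{"fn": "step_arm", "kwargs": {"deltas": [[30,[0,0,0.5],0],[30,[0,0,1],0],[30,[0,0,1.5],0],[30,[0,0,1.5],0]]}}

```text
clock: 13.9
tool_pos: [0.4367, 0.1087, 0.0397]
orientation: [0.0, 0.185, 0.983, 0.0]
wrist_force: [-1.3, -0.4, 3.9]
finger_gap: 0.0364
finger_force: 40.7
```

Call:
{"fn": "step_arm", "kwargs": {"deltas": [[42,[0,0,0],0],[48,[0,0,0],0],[56,[0,0,0],0],[64,[0,0,0],0],[64,[0,0,0],0],[70,[0,0,-10],0],[70,[0,0,-40],0],[70,[0,0,-80],0],[70,[0,0,-120],0],[70,[0,0,-155],0],[70,[0,0,-160],0],[70,[0,0,-160],0]]}}

```text
clock: 15.1
tool_pos: [0.4373, 0.1088, 0.2009]
orientation: [0.001, 0.185, 0.983, 0.001]
wrist_force: [-0.4, 0.0, 0.5]
finger_gap: 0.07
finger_force: 0.0
```

Run:
```python
from h import *
go(.3708,-.2626,.2,-2)
```

```text
shift [ -73.4 -370.1   -0. ] turn 70.6 yaw now 68.6 tcp [0.4373 0.1088 0.2009] clock 15.1
```

Call:
{"fn": "step_arm", "kwargs": {"deltas": [[78,[-15,-15,0],4],[78,[-35,-40,0],9],[78,[-55,-75,0],15],[78,[-70,-110,0],22],[78,[-80,-145,0],29],[78,[-90,-180,0],36],[78,[-95,-215,0],43],[78,[-95,-250,0],50],[78,[-90,-285,0],56],[78,[-85,-320,0],62],[78,[-78,-350,0],67],[78,[-73,-368,0],70],[78,[-73,-370,0],70.6],[78,[-73,-370,0],70.6],[78,[-73,-370,0],70.6],[78,[-73,-370,0],70.6]]}}

```text
clock: 16.7
tool_pos: [0.3707, -0.2614, 0.1991]
orientation: [-0.0, 0.718, 0.696, 0.0]
wrist_force: [-0.3, -1.0, 0.6]
finger_gap: 0.0777
finger_force: 0.0
```

Run:
```python
from h import *
o=get_obs(); im=grab_frame("wrist"); cv2.imwrite("pics/w5.png",im[:,:,::-1])
print(proj("wrist",[[.3708,-.2626,.066]],o)); go(.3708,-.2626,.0165,-2,o=o)
```

```text
[[319.55366914 188.43995781]]
shift [-1.300e+00  1.000e-01  1.826e+02] turn 0.2 yaw now -1.8 tcp [ 0.3707 -0.2614  0.1991] clock 16.7
```

View pics/w5.png

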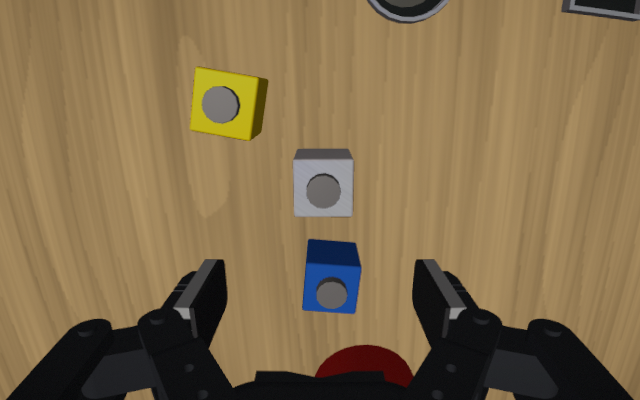

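The grey tin's cap is at (323, 191), square to the gripper, with yellow and blue clear of both finger paths; descend and grip.

Call:
{"fn": "step_arm", "kwargs": {"deltas": [[78,[-2,1.5,25],0],[78,[-2,1.5,60],0],[78,[-2,1.5,95],0],[78,[-2,1.5,125],0],[78,[-2,1.5,150],0],[78,[-2,1.5,168],0],[78,[-2,1.5,178],0],[78,[-2,1.5,181],0],[78,[-2,1.5,181],0],[58,[-2,1.5,181],0],[42,[-2,1.5,181],0],[42,[-2,1.5,181],0],[42,[-2,1.5,181],0],[42,[-2,1.5,181],0],[42,[-2,1.5,181],0],[42,[-2,1.5,181],0],[42,[-2,1.5,181],0]], "force": 50}}

```text
clock: 18.45
tool_pos: [0.3726, -0.2652, 0.0194]
orientation: [0.001, 0.719, 0.695, 0.001]
wrist_force: [1.0, 0.7, 7.1]
finger_gap: 0.0491
finger_force: 52.1
```

```bash
python3 -c "
from h import *
go(.629,-.085,.025,-4)"
```

```text
shift [188.8 250.2  -5. ] turn 2.1 yaw now -1.9 tcp [ 0.3726 -0.2652  0.0194] clock 18.4
```

Call:
{"fn": "step_arm", "kwargs": {"deltas": [[42,[0,0,-5],0],[42,[0,0,-25],0],[42,[0,0,-55],0],[42,[0,0,-85],0],[42,[10,13,-100],0],[42,[28,37,-100],0],[42,[50,66,-100],1],[42,[75,99,-100],1],[42,[100,132,-100],1],[42,[125,165,-100],2],[42,[150,199,-100],2],[42,[170,225,-100],2],[42,[184,244,-100],2],[42,[189,250,-100],2],[42,[189,250,-100],2],[42,[189,250,-100],2],[42,[189,250,-100],2]]}}

```text
clock: 20.15
tool_pos: [0.6258, -0.0862, 0.1184]
orientation: [-0.0, 0.732, 0.681, -0.001]
wrist_force: [-0.4, 0.2, -2.6]
finger_gap: 0.0495
finger_force: 52.9
```

Run:
```python
from h import *
o=get_obs(); im=grab_frame("wrist"); cv2.imwrite("pics/w6.png",im[:,:,::-1])
a=np.radians(-4);c,s=np.cos(a),np.sin(a)
print(proj("wrist",[[.629+c*u-s*v,-.085+s*u+c*v,.012] for u,v in ((0,0),(.037,.037),(-.037,.037))],o)); go(.629,-.085,.0234,-4,o=o)
```

```text
[[323.74377022 194.72643211]
 [377.25224395 143.37220589]
 [270.33291854 143.58271431]]
shift [ 1.5  3.2 94.9] turn -0.1 yaw now -4.1 tcp [ 0.6258 -0.0862  0.1184] clock 20.1
```

View pics/w6.png

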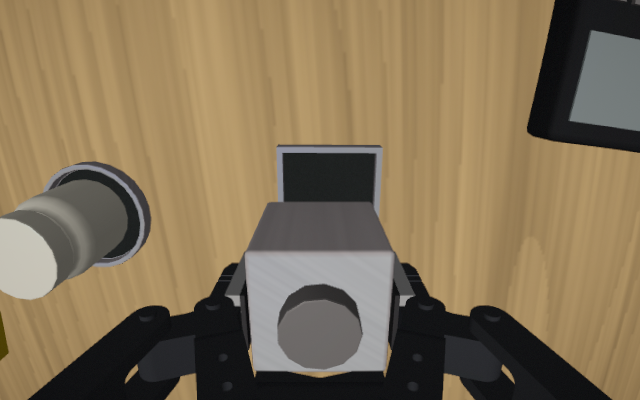

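The square tray's near edge runs from (277, 145) to (382, 145), about 4 mm right of the prediction, so shift 5 mm along +y and lower.

Call:
{"fn": "step_arm", "kwargs": {"deltas": [[42,[1,2,10],0],[42,[1,5,30],0],[42,[1,5,52],0],[42,[1,5,72],0],[42,[1,5,84],0],[42,[1,5,90],0],[42,[1,5,93],0],[42,[1,5,94],0],[42,[1,5,94],0],[42,[1,5,94],0]]}}

```text
clock: 21.2
tool_pos: [0.6332, -0.0838, 0.0251]
orientation: [0.001, 0.731, 0.682, 0.001]
wrist_force: [0.2, -0.9, -2.8]
finger_gap: 0.0494
finger_force: 52.9
```

Call:
{"fn": "step_arm", "kwargs": {"deltas": [[42,[0,-1,0.5],0],[42,[0,-1,1],0],[42,[0,-1,1.5],0],[42,[0,-1,2],0],[42,[0,-1,2],0]]}}

```text
clock: 21.7
tool_pos: [0.6316, -0.0836, 0.0235]
orientation: [-0.0, 0.731, 0.682, 0.0]
wrist_force: [-3.2, 0.7, 6.2]
finger_gap: 0.0494
finger_force: 54.0
```

Call:
{"fn": "step_arm", "kwargs": {"deltas": [[54,[0,0,0],0],[60,[0,0,0],0],[68,[0,0,0],0],[74,[0,0,0],0],[74,[0,0,0],0],[74,[0,0,-15],0],[74,[0,0,-45],0],[74,[0,0,-85],0],[74,[0,0,-125],0],[74,[0,0,-165],0],[74,[0,0,-177],0],[74,[0,0,-177],0]]}}

```text
clock: 22.9
tool_pos: [0.633, -0.0842, 0.2026]
orientation: [0.002, 0.731, 0.682, 0.002]
wrist_force: [0.4, 0.4, 0.0]
finger_gap: 0.0737
finger_force: 0.0
```

Run:
```python
from h import *
o=get_obs(); im=grab_frame("wrist")
cv2.imwrite("pics/w7.png",im[:,:,::-1])
go(.3785,.2877,.2,89.7,o=o); print(o["joints"].round(2))
```

```text
shift [ 353.4 -279.7    1.1] turn 86.3 yaw now -4.0 tcp [ 0.633  -0.0842  0.2026] clock 22.9
[-0.42  0.47  0.67  1.62 -0.31  1.16  0.26]
```

View pics/w7.png

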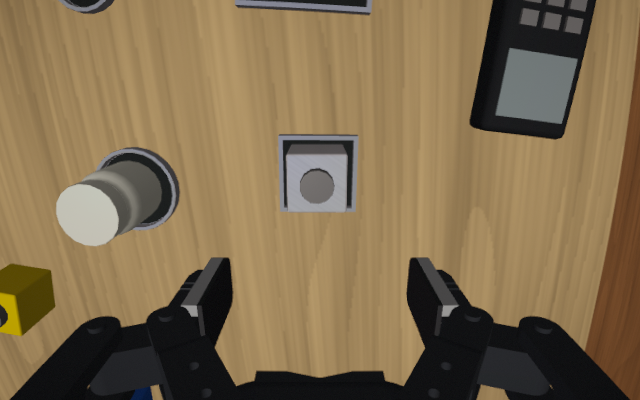

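The tin stands inside the square tray (cap at (317, 186), rim all round at 279–357). Now the brush; turning −94° keeps the last joint near its middle.

Call:
{"fn": "step_arm", "kwargs": {"deltas": [[70,[12,-9,0],-3],[70,[36,-28,0],-10],[70,[65,-51,0],-18],[70,[95,-75,0],-26],[70,[125,-99,0],-34],[70,[155,-123,0],-42],[70,[185,-147,0],-50],[70,[215,-170,0],-58],[70,[245,-194,0],-66],[70,[275,-218,0],-74],[70,[305,-242,0],-82],[70,[332,-263,0],-89],[70,[350,-277,0],-93],[70,[353,-280,0],-93.7],[70,[353,-280,0],-93.7],[70,[353,-280,0],-93.7],[70,[353,-280,0],-93.7]]}}

```text
clock: 24.65
tool_pos: [0.3775, 0.2863, 0.1992]
orientation: [0.0, 0.004, 1.0, -0.0]
wrist_force: [0.2, -0.2, -0.2]
finger_gap: 0.0703
finger_force: 0.0
```

Run:
```python
from h import *
o=get_obs(); im=grab_frame("wrist"); cv2.imwrite("pics/w8.png",im[:,:,::-1])
print(proj("wrist",[[.3785,.2877,.048],[.3285,.2877,.048],[.4285,.2877,.048]],o)); go(.3785,.2877,.0145,89.7,o=o); print(o["joints"].round(2))
```

```text
[[321.66731581 182.92273117]
 [321.26276121 122.66025597]
 [322.02692422 237.78095211]]
shift [ -0.9   1.5 184.7] turn -0.1 yaw now 89.6 tcp [0.3775 0.2863 0.1992] clock 24.6
[-0.95  0.11  0.22  1.99 -0.03  1.04  0.85]
```

View pics/w8.png

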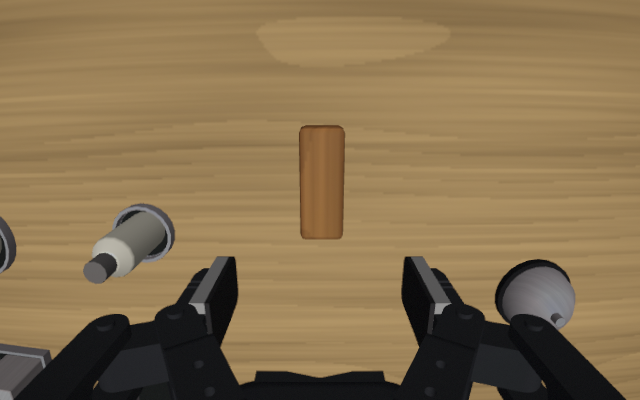

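The brush is at (322, 182), aligned with the gripper, bell well clear; descend and grip.

Call:
{"fn": "step_arm", "kwargs": {"deltas": [[70,[-1,1.5,25],0],[70,[-1,1.5,60],0],[70,[-1,1.5,95],0],[70,[-1,1.5,125],0],[70,[-1,1.5,150],0],[70,[-1,1.5,170],0],[70,[-1,1.5,180],0],[70,[-1,1.5,183],0],[70,[-1,1.5,183],0],[48,[-1,1.5,183],0],[30,[-1,1.5,183],0],[30,[-1,1.5,183],0],[30,[-1,1.5,183],0],[30,[-1,1.5,183],0],[30,[-1,1.5,183],0],[30,[-1,1.5,183],0],[30,[-1,1.5,183],0]], "force": 40}}

```text
clock: 26.4
tool_pos: [0.3783, 0.29, 0.0173]
orientation: [0.001, 0.002, 1.0, 0.001]
wrist_force: [-0.4, -1.0, 6.7]
finger_gap: 0.0377
finger_force: 41.6
```

```bash
python3 -c "
from h import *
go(.6305,.0893,.025,83.6)"
```

```text
shift [-253.1 -199.5   -7.6] turn 6.1 yaw now 89.7 tcp [0.3783 0.29   0.0173] clock 26.4
```

Call:
{"fn": "step_arm", "kwargs": {"deltas": [[30,[0,0,-5],0],[30,[0,0,-25],0],[30,[0,0,-55],0],[30,[0,0,-90],0],[30,[-10,-8,-115],0],[30,[-30,-24,-120],1],[30,[-58,-46,-120],2],[30,[-88,-70,-120],3],[30,[-118,-93,-120],4],[30,[-148,-117,-120],5],[30,[-178,-141,-120],6],[30,[-208,-164,-120],6],[30,[-233,-184,-120],6],[30,[-249,-197,-120],6],[30,[-253,-200,-120],6],[30,[-253,-200,-120],6],[30,[-253,-200,-120],6],[30,[-253,-200,-120],6]]}}

```text
clock: 28.2
tool_pos: [0.6285, 0.09, 0.1362]
orientation: [-0.001, 0.053, 0.999, 0.001]
wrist_force: [-0.5, 0.8, -1.3]
finger_gap: 0.0372
finger_force: 40.7
```

Run:
```python
from h import *
o=get_obs(); im=grab_frame("wrist"); cv2.imwrite("pics/w9.png",im[:,:,::-1])
a=np.radians(-6.4);c,s=np.cos(a),np.sin(a)
print(proj("wrist",[[.6305+c*u-s*v,.0893+s*u+c*v,.012] for u,v in ((0,0),(-.058,-.029),(-.058,.029))],o)); go(.6305,.0893,.0213,83.6,o=o)
```

```text
[[319.15758371 193.20723523]
 [279.58906291 116.41567135]
 [359.36616257 116.75633201]]
shift [ -2.2  -0.6 114.9] turn 0.3 yaw now 83.9 tcp [0.6285 0.09   0.1362] clock 28.2
```

View pics/w9.png

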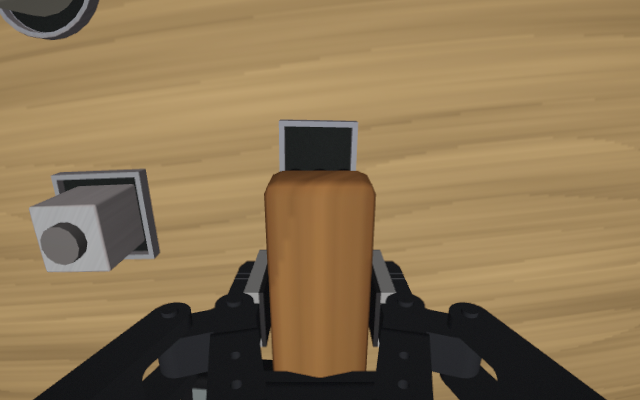

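The long tray's near edge runs from (280, 120) to (357, 121), about 3 mm farther out than predicted; shift −4.5 mm in tool x and lower.

Call:
{"fn": "step_arm", "kwargs": {"deltas": [[30,[-2,-0.5,12],0.3],[30,[-4.5,-1,35],0.3],[30,[-4.5,-1,60],0.3],[30,[-4.5,-1,82],0.3],[30,[-4.5,-1,98],0.3],[30,[-4.5,-1,107],0.3],[30,[-4.5,-1,111.5],0.3],[30,[-4.5,-1,113.5],0.3],[30,[-4.5,-1,114],0.3],[30,[-4.5,-1,114],0.3]]}}

```text
clock: 29.25
tool_pos: [0.6347, 0.0868, 0.0232]
orientation: [0.001, 0.057, 0.998, 0.0]
wrist_force: [0.0, 0.2, -1.0]
finger_gap: 0.0376
finger_force: 40.7
```

Call:
{"fn": "step_arm", "kwargs": {"deltas": [[30,[1,1.5,0],0],[30,[1,1.5,0.5],0],[30,[1,1.5,1],0],[30,[1,1.5,1.5],0],[30,[1,1.5,2],0],[30,[1,1.5,2],0]]}}

```text
clock: 29.85
tool_pos: [0.6333, 0.0886, 0.0214]
orientation: [-0.0, 0.057, 0.998, 0.0]
wrist_force: [-3.9, 0.4, 6.2]
finger_gap: 0.0371
finger_force: 41.7
```

Floor reached at the expected height; release and back off.

Call:
{"fn": "step_arm", "kwargs": {"deltas": [[42,[0,0,0],0],[46,[0,0,0],0],[52,[0,0,0],0],[60,[0,0,0],0],[64,[0,0,0],0],[64,[0,0,-10],0],[64,[0,0,-40],0],[64,[0,0,-80],0],[64,[0,0,-120],0],[64,[0,0,-160],0],[64,[0,0,-200],0],[64,[0,0,-230],0],[64,[0,0,-240],0],[64,[0,0,-240],0]]}}

```text
clock: 31.25
tool_pos: [0.6341, 0.0883, 0.2623]
orientation: [0.002, 0.057, 0.998, 0.001]
wrist_force: [0.3, 0.2, -0.8]
finger_gap: 0.0643
finger_force: 0.0
```

Run:
```python
from h import *
im=grab_frame("wrist"); s=grab_frame("scene")
a=cv2.resize(im[:, :],(640,400)); b=cv2.resize(s[130:290,200:420],None,fx=3.6,fy=3.6,interpolation=cv2.INTER_CUBIC)
cv2.imwrite("pics/f1.png",a[:,:,::-1]); cv2.imwrite("pics/f2.png",b[:,:,::-1])
```

```text
(no output)
```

View pics/f1.png

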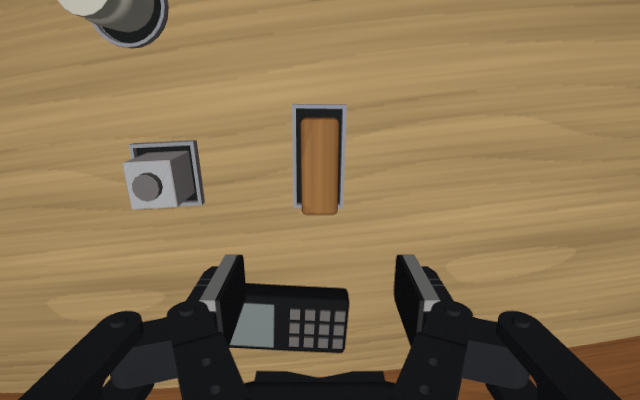

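View pics/f2.png

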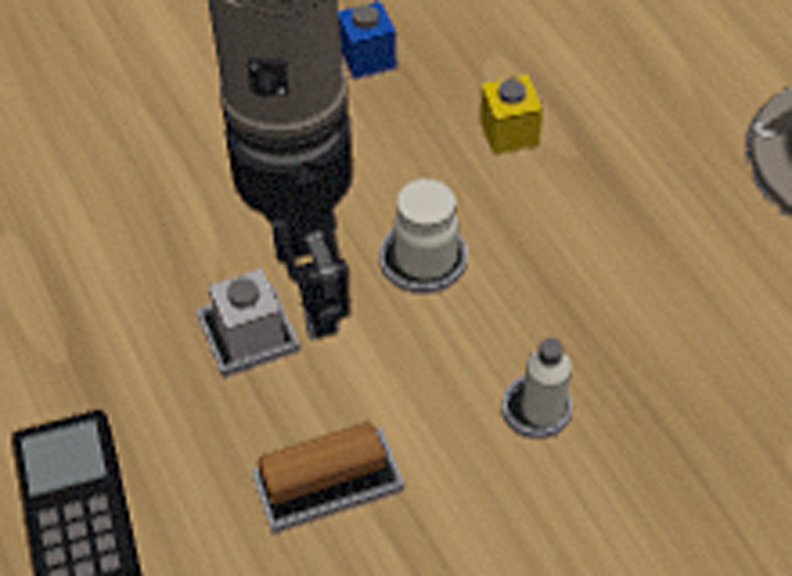

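Run:
```python
from h import *
np.set_printoptions(precision=4,suppress=True)
o=get_obs()
print("long tray",ray("wrist",[(293,104),(346,104),(345,207),(294,207)],.012,o).mean(0),"brush",ray("wrist",[(301,118),(339,118),(338,214),(302,214)],.052,o).mean(0))
print("square",ray("wrist",[(130,144),(196,140),(203,203),(136,209)],.012,o).mean(0),"tin cap",ray("wrist",[(147,187)],.070,o)[0])
S=lambda u,v:[(200+(u+.5)/3.6-.5,130+(v+.5)/3.6-.5)]
for n,t,c,h in (("bottle",(537.5,406),(551,348),.099),("tub",(424,256),(426,202),.084)):
    print(n,"tray",ray("scene",S(*t),.012)[0],"top",ray("scene",S(*c),h)[0])
```

```text
long tray [0.6288 0.0883] brush [0.6318 0.0885]
square [ 0.628  -0.0854] tin cap [ 0.6271 -0.0798]
bottle tray [0.4415 0.1092] top [0.436 0.111]
tub tray [ 0.4519 -0.0845] top [ 0.4479 -0.088 ]
```

```bash
python3 -c "
from bench import *
print(job_done())"
```

```text
the job is handed in; nothing more can be done
None
```

The tub, bottle, tin and brush were placed in their trays in that order, let go and handed in at about 31 s. By image measurement, each is within about 6 mm of its tray's centre and inside the rim. The bell and pail were not touched. I viewed 15 pictures, one over the limit of 14.

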